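# Load the culture dishes into the bench incubator and clamp it shut

## Task

Put every loose single culture dish that lies on the bench into the small white incubator: swing its red clamp up, slide the clear cover fully back, lay the dishes flat, lids up, in the well (at most two high), then slide the cover fully shut again and swing the clamp fully down onto it. Never have the clamp lowered over the cover while the cover is away from its shut position. Leave the tall stacks of dishes, the bottle, the timer and the film roll where they are.

Things in the scene. Friction and masses are not known exactly. Their poses are not given: they have to be found in the camera images.
- incubator: white bench incubator, fixed, 320 mm long (x) by 224 mm wide (y); origin on the bench under the centre of its open well; its +x points away from the robot, to the solid rear deck (x = 72 to 236 mm), +z up. Well 144 (x) by 200 (y) mm inside, walls 12 mm thick, rim 50 mm above the bench; tracks along both side walls (|y| 105 to 112 mm) rise to 62 mm. Clamp on the right wall (-y)
- well_floor (a point): centre of the inner floor of the well, 12 mm above the bench, 38 mm below the rim; axes as the incubator's
- cover (a joint): slide of the blue-framed clear cover (162 x 203 x 6 mm, its top 57 mm above the bench): 0 = shut over the well, 0.150 m = fully back over the deck (the well is then clear); it moves along the incubator's +x as it opens, with about 6 N of friction, and stays where it is left
- cover_handle (a point): grip point of the cover's black handle, an upright fin 12 mm thick (incubator x), 64 mm long (incubator y), standing 29 mm above the cover; the point is on its middle, 76.5 mm above the bench and 24 mm behind the cover's front edge. Pinch it from above across its thickness
- clamp (a joint): hinge of the clamp, rad: 0 = down across the cover; 1.6 = its stop, just past upright. It turns about the incubator's x axis through clamp_hinge: the arm points to the incubator's +y when down and upwards when raised. Friction holds it at any angle (about 0.10 N m). It does not itself block the cover
- clamp_hinge (a point): centre of the clamp's hinge pin, on the right wall of the incubator, 72 mm above the bench
- clamp_grip (a point): grip point in the clamp's red grip, which is 12 mm thick along the incubator's x, 30 mm long along the arm and 28 mm high; the point lies 58 mm along the arm and 10 mm above it from clamp_hinge (with the clamp down; it turns with the clamp), so 82 mm above the bench when down, 25 mm above the cover. Pinch it across its 12 mm from above
- dish_1: loose round culture dish with lid, red medium, 62 mm across, 15 mm thick, 20 to 40 g, lying flat; origin at the centre of its underside, z up through its lid. May be absent
- dish_2: loose round culture dish with lid, red medium, 62 mm across, 15 mm thick, 20 to 40 g, lying flat; origin at the centre of its underside, z up through its lid. May be absent
- dish_3: loose round culture dish with lid, red medium, 62 mm across, 15 mm thick, 20 to 40 g, lying flat; origin at the centre of its underside, z up through its lid. May be absent
- dish_4: loose round culture dish with lid, red medium, 62 mm across, 15 mm thick, 20 to 40 g, lying flat; origin at the centre of its underside, z up through its lid. May be absent
- dish_stacks: bystander: group of tall stacks of red dishes, fixed; it stands to the left of the loose dishes, from about y = 0.32 m on
- blue_cap_bottle: bystander: clear glass bottle with a blue screw cap, 56 mm across, 97 mm tall, loose; origin at the centre of its underside
- lab_timer: bystander: flat white timer with a small display, 58 x 62 x 17 mm, loose; origin at the centre of its underside
- sealing_film_roll: bystander: white roll of film standing on end, 52 mm across, 50 mm tall, loose; origin at the centre of its underside
Mind the look-alikes: they are no part of the job. What is shaped like the dish_1 but green is not meant.

How it is judged:
By the outcome, as a careful person would: the job done as asked, in the order asked, and still so for the second after the job is handed in, with the robot touching nothing.
Of dish_1, dish_2, dish_3, dish_4 only 2 to 4 are there at a start; the rules pass over those that are not, and their reading is None.
At some moment in a run one of dish_1, dish_2, dish_3, dish_4 may be knocked a few centimetres aside while the robot is not near it.
Once in a run the grip may slacken for a moment while it holds something.
It also fails if it takes over 210 s, if anything falls off the work surface, if the arm or the gripper's body presses on something with over 40 N, if the wrist force passes 120 N, or if a joint passes its speed limit or range.

## Robot

A 6-joint arm with a two-finger parallel gripper is mounted at the origin on a cart in front of the work surface, level with it; the furniture and walls round the work are solid. World frame = base frame: x ahead of the robot, y to its left, z up, the work surface at z = 0. Lengths are in m, angles in rad, forces in N, time in s.
With the tool pointing down it reaches from about 0.35 to 0.85 m from the base axis. Payload 8.1 kg.
Tool frame: the origin (TCP) lies on the centre line of the jaws, within the pads' length; the fingertips stand env.nose_length ahead of it and the grasp point (between the pads) is the TCP (env.nose_length is the distance from the TCP to the fingertips, in m); z points along the fingers, y is the line along which they close (so a half turn about z gives the same grasp; the last joint's range is limited). The gripper opens to 85 mm and grips with 20 to 120 N. Pads are 22 mm wide; open, the fingers measure 114 mm over their backs; the gripper's body (76 mm by 85 mm) begins 54 mm behind the grasp point. The pads swing forward as they close: fully open they stand 13 mm farther back than shut.
Start: joints at [-1.333, 0.13, 1.488, -0, 1.523, -0.085], TCP at [0.19, -0.569, 0.25] pointing down, gripper open.
Joint ranges: [-2.96, 2.96], [-0.89, 2.26], [0.02, 2.5], [-1.34, 4.48], [0, 2.73], [-2.66, 2.66]. Speed limits (rad/s): [2.39, 2.39, 2.79, 3.14, 3.14, 3.14].

## Interface

Orientations are given as a unit quaternion [x, y, z, w].
In Python, from cell import env gives the robot as it stands.
- The arm moves only by the tool step_arm, never from a script. Its argument "series" is one flat list of numbers, 7 for each row, row after row: the closure in counts, from 0 (fully open) to 255 (shut), then the shift along the tool's x, y, z in units of 0.4 m (1.0 is 0.4 m), then the turn, a rotation vector about the tool's x, y, z in units of 180 degrees (1.0 is 180 degrees). In form: [gripper, x, y, z, rx, ry, rz, gripper, x, y, z, rx, ry, rz, ...]. A call has 1 to 8 rows; each row shifts and turns the commanded pose from where the row before left it, along the tool's axes as they then stand; what a row does not reach is not made up. A row lasts 1/8 s, in which the tool goes at most 62.5 mm and 10.7 degrees, less where a joint would pass 70% of its speed; a pose out of reach is approached as far as the arm can. A call with a number of a shift or a turn outside -1 to 1 is refused whole. A call with a gripper value outside its range is refused whole. The fingers move at their own pace and stop on an object; "newtons" is the grip in N (left out, the last holds). Time passes only in rows, so rows that do not move let the fingers close. It gives the time, the measured TCP pose, the force, the opening and the grip force at its end, in the units of the state.
- env.get_obs(): the state, without advancing time (a new reading comes with each control period).
- env.grab_frame(name): name is "scene" or "top"; returns (picture, depth): 420x560x3 uint8, red, green, blue; 420x560 float32, m along the optical axis (not along the pixel's ray), 0 where there is no reading.
- env.camera_info(name): a dict with "fx", "fy", "cx", "cy" (pixels), "dist" ([k1, k2, p1, p2, k3] as OpenCV has them; the pictures are not rectified), "R" (3x3) and "t" (3): a world point X has camera coordinates R X + t. Camera axes: x right, y down, z forward; pixel columns grow to the right and rows downward; lengths in m; the calibration is good to about 2 mm. A picture is of the moment at which its call begins. camera_info takes no time and is no camera call.
- env.hand_in(): hands the job in; it is judged then, once.
Trained networks look in the newest picture that a camera, given by its name, has taken for a name from the list of things; names that differ only in an ending like _2 or _b are one class to them, and where a whole thing is asked for, a point or a joint stands for the part that bears it (a point fixed in the world has none). Each returns a list of dicts, best first, with "score" (0 to 1); they miss things now and then, are a little off and sometimes report something else, mostly with a low value. They report only what shows in the picture. A call takes as long as a camera call. They do not tell look-alikes from the thing itself.
- env.find_in(target, camera): "bbox" ([centre column, centre row, width, height] as shares, 0 to 1, of the picture: columns of its width, rows of its height, round what is visible of it).
- env.silhouettes(target, camera): "pixels" (420x560 bool, what is visible of it) and "bbox" ([centre column, centre row, width, height] as shares, 0 to 1, of the picture: columns of its width, rows of its height, round what is visible of it).
- env.pinpoint(target, camera): "location" ([column, row] as shares, 0 to 1, of the picture: columns of its width, rows of its height: a listed point, or the origin of a listed thing).
The state is a dict: "t": time; "q": joint angles; "joint_velocities": joint speeds; "effort": joint torques, N m; "tcp_pos": TCP position; "ee_rot": TCP orientation; "ft_force": force on the tool from outside, world axes, zero at the start; "moment": the same for the moment, N m; "grip_width": finger opening in m; "gripper_force": force on a finger pad.
Only numpy, scipy, OpenCV 4.12 (cv2) and the standard library are available. Lean on these libraries where they do the work, as an engineer would, in place of code of your own. Each camera call takes 0.05 s, during which the arm holds its last target. There are 200 camera calls.

## Working session

There is one attempt and no reset: what is moved stays moved. The work goes in short steps, Python scripts to look and compute and a tool call to move; the robot and the scene stay as the last step left them, time stands still between calls to the robot, and variables do not carry over. Pictures are saved under pics/ and viewed, at most 14 in all, crops included, and the job is handed in when it is done.

Besides the shell and the picture viewer there is one more tool, called after "Emit:" as name(argument=value, ...), one argument or row to a line, values as JSON. step_arm: Moves the arm, as the interface text tells. Its arguments: {"type":"object","properties":{"series":{"type":"array","items":{"type":"number"}},"newtons":{"type":"number"}},"required":["series"]}

```bash
ls; mkdir -p pics; python3 - <<'E'
from cell import env
import cv2, numpy as np
o=env.get_obs()
for k,v in o.items(): print(k,np.round(v,3))
print(env.nose_length)
for c in ("scene","top"):
    p,d=env.grab_frame(c); cv2.imwrite(f"pics/{c}0.png",p[:,:,::-1]); np.save(f"pics/{c}0d.npy",d)
    i=env.camera_info(c); print(c,{k:np.round(v,3).tolist() for k,v in i.items()})
E
```

```text
pics
t 0.0
q [-1.333  0.131  1.489  0.     1.523 -0.085]
joint_velocities [-0.002 -0.     0.    -0.     0.     0.001]
effort [-1.0000e-03 -5.6940e+01 -5.0055e+01 -1.0000e-03  1.5000e-02  0.0000e+00]
tcp_pos [ 0.19  -0.568  0.249]
ee_rot [ 0.987  0.161 -0.    -0.001]
ft_force [-0.421  0.08  -0.782]
moment [ 0.017 -0.049 -0.067]
gripper_force 0.0
grip_width 0.085
0.019
scene {'fx': 406.492, 'fy': 406.492, 'cx': 281.607, 'cy': 205.135, 'dist': [-0.119, 0.0, 0.0, 0.0, 0.0], 'R': [[-0.864, -0.504, -0.01], [-0.352, 0.617, -0.704], [0.36, -0.604, -0.711]], 't': [0.452, 0.271, 0.967]}
top {'fx': 529.735, 'fy': 529.735, 'cx': 278.523, 'cy': 210.492, 'dist': [-0.009, 0.0, 0.0, 0.0, 0.0], 'R': [[0.006, -1.0, 0.009], [-0.981, -0.007, -0.196], [0.196, -0.008, -0.981]], 't': [-0.036, 0.535, 1.485]}
```

View pics/top0.png

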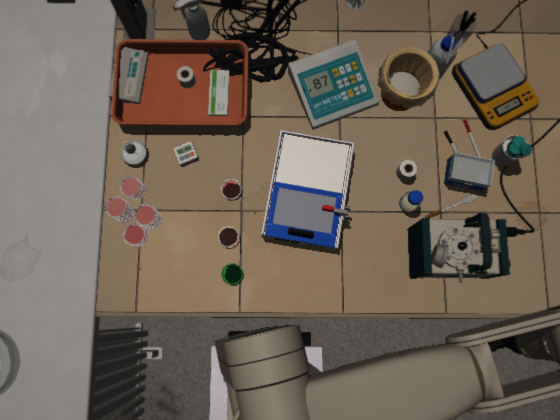

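View pics/scene0.png

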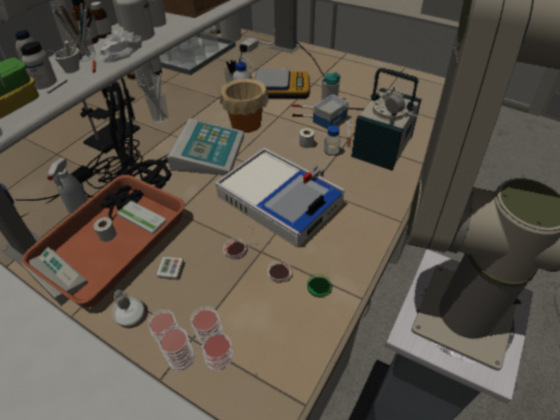

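The top view shows the red dishes at (231,189) and (228,237). The look-alikes are the green dish at (232,274) and the stacks at (131,187), (118,209), (145,216) and (134,235). The incubator is centred near (308,190), with the red clamp at (333,210) and the black handle at (300,233). I'll check this choice in a close crop and measure.

```bash
cat > h.py <<'E'
from cell import env
import cv2, numpy as np
def cam(c):
    i=env.camera_info(c); K=np.array([[i["fx"],0,i["cx"]],[0,i["fy"],i["cy"]],[0,0,1.]])
    return K,np.array(i["dist"]),np.array(i["R"]),np.array(i["t"])
def toplane(c,uv,z):
    K,D,R,t=cam(c); n=cv2.undistortPoints(np.array(uv,float).reshape(-1,1,2),K,D).reshape(-1,2)
    r=np.c_[n,np.ones(len(n))]@R; o=-R.T@t
    return o+r*((z-o[2])/r[:,2])[:,None]
def px(c,X):
    K,D,R,t=cam(c); return cv2.projectPoints(np.array(X,float).reshape(-1,3),cv2.Rodrigues(R)[0],t,K,D)[0].reshape(-1,2)
W=np.array([560,420])
def cloud(c,d):
    v,u=np.mgrid[:420,:560]; K,D,R,t=cam(c)
    n=cv2.undistortPoints(np.c_[u.ravel(),v.ravel()].astype(float).reshape(-1,1,2),K,D).reshape(-1,2)
    return ((np.c_[n,np.ones(len(n))]*d.reshape(-1,1)-t)@R).reshape(420,560,3)
def dishes(c,p,d):
    "red/dark-red blobs near the lid height"
    P=cloud(c,d)
E
python3 - <<'E'
from h import *
d=np.load("pics/top0d.npy"); p,_=env.grab_frame("top"); env.grab_frame("scene")
cv2.imwrite("pics/crop1.png",cv2.resize(p[120:300,100:370,::-1],None,fx=2.9,fy=2.9,interpolation=cv2.INTER_CUBIC))
P=cloud("top",d)
for c in ("top","scene"):
    for n in ("dish_1","incubator","cover_handle","clamp_grip","clamp_hinge","well_floor","cover"):
        for r in env.pinpoint(n,c):
            uv=np.array(r["location"])*W
            z={"dish_1":0.0,"incubator":0,"cover_handle":.0765,"clamp_grip":.082,"clamp_hinge":.072,"well_floor":.012,"cover":.057}[n]
            print(c,n,round(r["score"],2),uv.round(),toplane(c,uv,z)[0].round(4))
for r in env.silhouettes("dish_1","top"):
    m=r["pixels"].astype(np.uint8); v,u=np.nonzero(m); (cx,cy),ra=cv2.minEnclosingCircle(np.c_[u,v].astype(np.float32)); print("dish sil",round(r["score"],2),cx,cy,round(ra,1),toplane("top",[cx,cy],.009)[0].round(4),P[v,u,2].mean().round(3),np.median(p[v,u],0))
r=env.silhouettes("incubator","top")[0]; m=r["pixels"]
# rim outline: points at z>0.03 
Q=P[m]; Q=Q[(Q[:,2]>.04)&(Q[:,2]<.075)]; print("inc rect",cv2.minAreaRect(Q[:,:2].astype(np.float32)), np.percentile(Q[:,2],[5,50,95]))
# small objects 5..30mm on bench area
o=np.unique([0])
E
```

```text
top dish_1 0.73 [227. 239.] [0.4596 0.1182 0.    ]
top dish_1 0.72 [233. 186.] [0.6218 0.1069 0.    ]
top dish_1 0.65 [234. 277.] [0.3465 0.0951 0.    ]
top incubator 0.87 [305. 217.] [ 0.5271 -0.112   0.    ]
top cover_handle 0.84 [299. 234.] [ 0.4637 -0.0912  0.0765]
top cover_handle 0.69 [235. 187.] [0.5987 0.0947 0.0765]
top clamp_grip 0.58 [326. 207.] [ 0.5409 -0.1666  0.082 ]
top clamp_grip 0.52 [346. 214.] [ 0.5207 -0.2255  0.082 ]
top clamp_hinge 0.74 [347. 217.] [ 0.514  -0.2296  0.072 ]
top clamp_hinge 0.19 [233. 186.] [0.6028 0.0992 0.072 ]
top well_floor 0.21 [348. 215.] [ 0.5304 -0.2408  0.012 ]Traceback (most recent call last):
  File "<stdin>", line 7, in <module>
ValueError: it knows: blue_cap_bottle, clamp_grip, clamp_hinge, cover_handle, dish, dish_stacks, incubator, lab_timer, sealing_film_roll, well_floor
```

View pics/crop1.png

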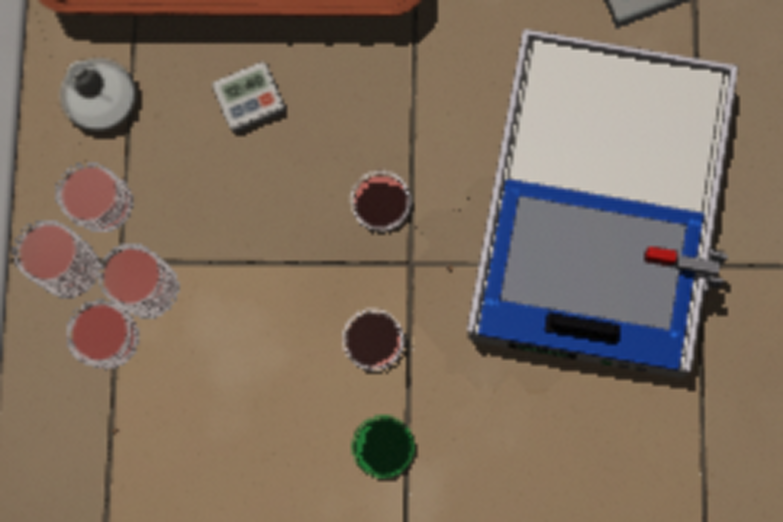

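The crop confirms two loose red dishes, at crop (380,200) and (374,340). The green one at (383,447) is not wanted. The incubator is yawed by about -10° and its clamp is on the right.

```bash
python3 - <<'E'
from h import *
d=np.load("pics/top0d.npy"); p,_=env.grab_frame("top"); P=cloud("top",d)
for r in env.silhouettes("dish","top"):
    m=r["pixels"].astype(np.uint8); v,u=np.nonzero(m); (cx,cy),ra=cv2.minEnclosingCircle(np.c_[u,v].astype(np.float32)); print("dish",round(r["score"],2),round(cx,1),round(cy,1),round(ra,1),toplane("top",[cx,cy],.008)[0].round(4),np.percentile(P[v,u,2],[10,50,90]).round(3),np.median(p[v,u],0))
m=env.silhouettes("incubator","top")[0]["pixels"]
Q=P[m]; Q=Q[(Q[:,2]>.04)&(Q[:,2]<.075)]; print("inc rect",cv2.minAreaRect(Q[:,:2].astype(np.float32)), np.percentile(Q[:,2],[5,50,95]).round(4))
# colour parts
g=p.astype(int); reg=P[...,0]>.3
hsv=cv2.cvtColor(p,cv2.COLOR_RGB2HSV)
blue=m&(hsv[...,0]>100)&(hsv[...,0]<130)&(hsv[...,1]>150); v,u=np.nonzero(blue)
print("blue",cv2.minAreaRect(toplane("top",np.c_[u,v],.057)[:,:2].astype(np.float32)), np.median(P[blue][:,2]))
yy,xx=np.mgrid[:420,:560]
blk=(g.max(2)<40)&(abs(xx-300)<22)&(abs(yy-233)<9); v,u=np.nonzero(blk); print("handle",len(u),cv2.minAreaRect(toplane("top",np.c_[u,v],.086)[:,:2].astype(np.float32)),np.median(P[blk][:,2]))
red=(g[...,0]>120)&(g[...,1]<60)&(abs(xx-330)<22)&(abs(yy-210)<14); v,u=np.nonzero(red); print("grip",len(u),cv2.minAreaRect(toplane("top",np.c_[u,v],.096)[:,:2].astype(np.float32)),np.median(P[red][:,2]))
env.grab_frame("scene")
for n,z in (("dish",0),("incubator",0),("cover_handle",.0765),("clamp_grip",.082),("clamp_hinge",.072)):
    for r in env.pinpoint(n,"scene"):
        uv=np.array(r["location"])*W; print("scene",n,round(r["score"],2),uv.round(),toplane("scene",uv,z)[0].round(4))
E
```

```text
dish 0.86 230.6 188.8 10.5 [0.6095 0.1118 0.008 ] [-0.001  0.005  0.011] [54. 36. 33.]
dish 0.78 232.2 273.2 10.9 [0.3564 0.1013 0.008 ] [-0.     0.005  0.011] [10. 31. 15.]
dish 0.7 228.0 237.0 10.8 [0.4629 0.116  0.008 ] [-0.001  0.005  0.011] [48. 30. 28.]
inc rect ((0.6015903353691101, -0.12489703297615051), (0.23657770454883575, 0.3249068260192871), 80.32624816894531) [0.0452 0.0534 0.0624]
blue ((0.5243077278137207, -0.10441557317972183), (0.20052775740623474, 0.16024655103683472), 80.25875854492188) 0.05683773998804409
handle 181 ((0.4598924517631531, -0.0819951593875885), (0.03698999434709549, 0.09577377885580063), 0.38551875948905945) 0.0752949597211082
grip 34 ((0.5377061367034912, -0.17099925875663757), (0.026390254497528076, 0.009517914615571499), 80.73561096191406) 0.09506609807905324
scene dish 0.94 [316. 290.] [ 0.3545  0.1134 -0.    ]
scene dish 0.81 [281. 272.] [0.4615 0.1085 0.    ]
scene incubator 0.91 [297. 210.] [ 0.5322 -0.1099  0.    ]
scene cover_handle 0.6 [318. 200.] [ 0.4666 -0.1114  0.0765]
scene clamp_grip 0.6 [238. 247.] [0.5624 0.1476 0.082 ]
scene clamp_grip 0.44 [307. 177.] [ 0.5351 -0.1752  0.082 ]
scene clamp_hinge 0.57 [317. 168.] [ 0.5336 -0.2369  0.072 ]
```

```bash
cat >> h.py <<'E'
from scipy.spatial.transform import Rotation as Ro
YAW=np.radians(-9.7); O=np.array([.527,-.107,0])
def inc(x,y,z):
    c,s=np.cos(YAW),np.sin(YAW); return O+[c*x-s*y,s*x+c*y,z]
def toinc(P):
    c,s=np.cos(YAW),np.sin(YAW); q=np.asarray(P)-O; return np.stack([c*q[...,0]+s*q[...,1],-s*q[...,0]+c*q[...,1],q[...,2]],-1)
def go(pos,yaw=None):
    "prints what is to go: shift in tool axes (units), rows wanted; turn about tool z (units)"
    o=env.get_obs(); R=Ro.from_quat(o["ee_rot"]); a=R.apply([1,0,0]); y0=np.degrees(np.arctan2(a[1],a[0]))
    d=R.inv().apply(np.asarray(pos)-o["tcp_pos"]); print("at",o["tcp_pos"].round(4),"yaw",y0.round(2),"tilt z",R.apply([0,0,1]).round(3),"F",o["ft_force"].round(1),"shift",(d/.4).round(4),"mm",np.linalg.norm(d)*1e3//1)
    if yaw is not None: print("turn rz",round(-((yaw-y0+180)%360-180)/180,4))
E
python3 - <<'E'
from h import *
d=np.load("pics/top0d.npy"); P=cloud("top",d)
q=P[(P[...,0]>.2)&(P[...,0]<.56)&(P[...,1]<-.26)&(P[...,1]>-.62)]
for y0 in np.arange(-.62,-.26,.06):
    s=q[(q[:,1]>=y0)&(q[:,1]<y0+.06)]; print(round(y0,2),[ (round(x,2),round(float(s[(s[:,0]>=x)&(s[:,0]<x+.09)][:,2].max(initial=-1)),3)) for x in np.arange(.2,.56,.09)])
print("handle",[toinc(toplane("top",u,.086)[0]).round(4) for u in ([301,232.8],)], "grip",toinc([.5377,-.171,.096]).round(4))
b=cv2.imread("pics/top0.png").astype(int); s=b[225:242,285:318].max(2); print(s[4:15:2,::3])
T=inc(.021,-.061,.25); print(T); go(T,80.3)
E
```

```text
-0.62 [(np.float64(0.2), 0.009), (np.float64(0.29), 0.178), (np.float64(0.38), 0.208), (np.float64(0.47), 0.181), (np.float64(0.56), -1.0)]
-0.56 [(np.float64(0.2), 0.65), (np.float64(0.29), 0.295), (np.float64(0.38), 0.299), (np.float64(0.47), 0.294), (np.float64(0.56), -1.0)]
-0.5 [(np.float64(0.2), 0.651), (np.float64(0.29), 0.273), (np.float64(0.38), 0.276), (np.float64(0.47), 0.176), (np.float64(0.56), -1.0)]
-0.44 [(np.float64(0.2), 0.655), (np.float64(0.29), 0.274), (np.float64(0.38), 0.277), (np.float64(0.47), 0.177), (np.float64(0.56), -1.0)]
-0.38 [(np.float64(0.2), 0.654), (np.float64(0.29), 0.01), (np.float64(0.38), 0.01), (np.float64(0.47), 0.01), (np.float64(0.56), -1.0)]
-0.32 [(np.float64(0.2), 0.009), (np.float64(0.29), 0.011), (np.float64(0.38), 0.009), (np.float64(0.47), 0.012), (np.float64(0.56), -1.0)]
handle [array([-0.0632,  0.0003,  0.086 ])] grip [ 0.0213 -0.0613  0.096 ]
[[133  59  18  31  42  90 123 102 118 120 120]
 [133  46  13  19  18  18  16  28  41  94 137]
 [132  39   5   5   4   8  15  19  18  14 131]
 [133 126 119  40  26   6   3   4   7   7 128]
 [133 133 133 132 128 123  60  39  13  14 130]
 [ 45  63 124 126 131 131 130 131 122 124 130]]
[ 0.53742192 -0.17066619  0.25      ]
at [ 0.1903 -0.569   0.2503] yaw 18.49 tilt z [ 0. -0. -1.] F [-0.4  0.9  0.2] shift [ 1.1388e+00 -6.6920e-01  7.0000e-04] mm 528.0
turn rz -0.3434
```

Emit:
step_arm(
  series=[0,0,0,-0.125,0,0,0,0,0,0,-0.125,0,0,0,0,0,0,-0.125,0,0,0,0,0.11,-0.065,0,0,0,0,0,0.11,-0.065,0,0,0,0,0,0.11,-0.065,0,0,0,0,0,0.11,-0.065,0,0,0,0,0,0.11,-0.065,0,0,0,0],
  newtons=30,
)

```text
t: 1.95
tcp_pos: [0.3586, -0.3746, 0.4005]
ee_rot: [0.987, 0.161, 0.0, 0.0]
ft_force: [0.9, 0.5, -0.5]
grip_width: 0.0854
gripper_force: 0.0
```

Emit:
step_arm(
  series=[0,0.11,-0.065,0,0,0,0,0,0.11,-0.065,0,0,0,0,0,0,0,0,0,0,-0.057,0,0,0,0,0,0,-0.057,0,0,0,0,0,0,-0.057,0,0,0,0,0,0,-0.057,0,0,0,0,0,0,-0.057,0,0,0,0,0,0,-0.057],
)

```text
t: 2.95
tcp_pos: [0.4247, -0.2987, 0.4004]
ee_rot: [0.764, 0.645, 0.0, 0.0]
ft_force: [-0.1, 0.7, -0.2]
grip_width: 0.0856
gripper_force: 0.0
```

```bash
python3 - <<'E'
from h import *
p,d=env.grab_frame("scene"); cv2.imwrite("pics/s1.png",cv2.resize(p[130:330,190:390,::-1],None,fx=3,fy=3,interpolation=cv2.INTER_CUBIC))
# handle / grip hypothesis in scene view
for n,X in (("grip",inc(.021,-.061,.082)),("handle",inc(-.060,0,.0765)),("hinge",inc(.021,-.119,.072))): print(n,px("scene",X).round(1))
P=cloud("scene",d); g=p.astype(int); I=toinc(P)
red=(g[...,0]>110)&(g[...,1]<50)&(g[...,2]<60)&(abs(I[...,0])<.08)&(abs(I[...,1])<.12); print("red",red.sum(),I[red].min(0).round(3),I[red].max(0).round(3))
blk=(g.max(2)<40)&(abs(I[...,0]+.06)<.04)&(abs(I[...,1])<.06)&(I[...,2]>.062); print("blk",blk.sum(),np.percentile(I[blk],[3,50,97],axis=0).round(3))
go(inc(.021,-.061,.25),80.3)
E
```

```text
grip [[306.1 177.8]]
handle [[315.7 202.6]]
hinge [[317.5 170.6]]
red 14 [ 0.015 -0.069  0.096] [ 0.023 -0.049  0.099]
blk 129 [[-0.068 -0.022  0.062]
 [-0.066  0.008  0.078]
 [-0.059  0.034  0.088]]
at [ 0.4247 -0.2987  0.4004] yaw 80.92 tilt z [ 0. -0. -1.] F [ 0.6 -0.2  0.2] shift [0.3605 0.2277 0.3759] mm 227.0
turn rz 0.0034
```

View pics/s1.png

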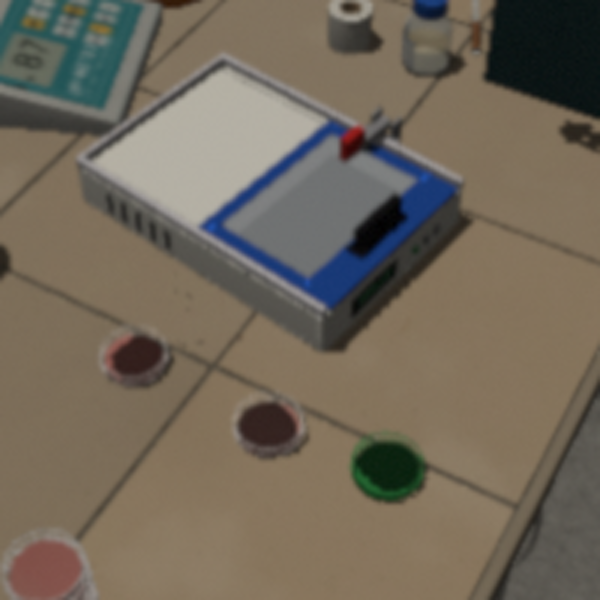

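The scene crop shows the red grip at (307,177) and the handle at (316,205), both within 2 px of the model. I'll go above the clamp grip and down.

Emit:
step_arm(
  series=[100,0.12,0.076,0,0,0,0.0034,100,0.12,0.076,0,0,0,0,100,0.12,0.076,0,0,0,0,100,0,0,0.15,0,0,0,100,0,0,0.15,0,0,0,100,0,0,0.15,0,0,0,100,0,0,0.15,0,0,0,100,0,0,0,0,0,0],
)

```text
t: 4.0
tcp_pos: [0.5364, -0.1717, 0.1546]
ee_rot: [0.77, 0.638, -0.003, -0.005]
ft_force: [-1.1, 0.5, -0.6]
grip_width: 0.0521
gripper_force: 0.0
```

```bash
python3 - <<'E'
from h import *
go(inc(.021,-.061,.086),80.3); print(env.get_obs()["grip_width"])
p,d=env.grab_frame("scene"); cv2.imwrite("pics/s2.png",cv2.resize(p[120:240,240:380,::-1],None,fx=5,fy=5,interpolation=cv2.INTER_CUBIC))
E
```

```text
at [ 0.5364 -0.1717  0.1546] yaw 79.31 tilt z [-0.01   0.004 -1.   ] F [-1.1  0.5 -0.6] shift [0.0027 0.004  0.1714] mm 68.0
turn rz -0.0055
0.05210444204417023
```

View pics/s2.png

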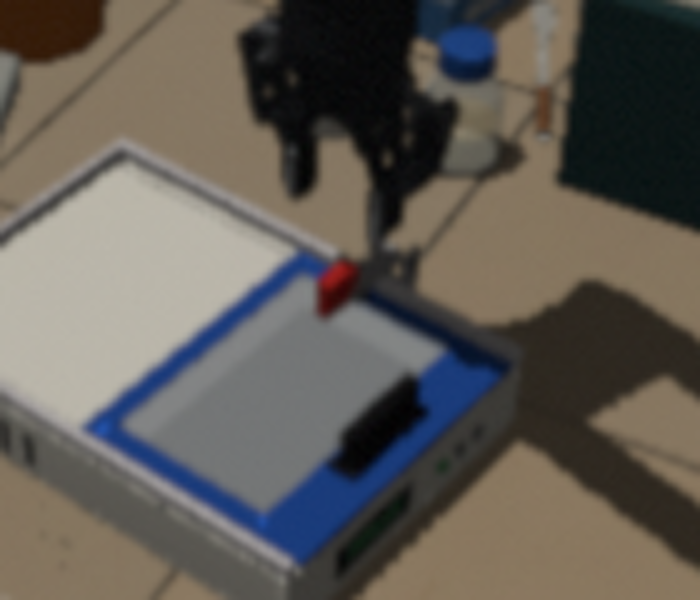

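The fingertips at (298,190) and (382,230) in the crop straddle the red grip at (337,290), so I'll lower and pinch.

Emit:
step_arm(
  series=[100,0.003,0.004,0.06,0,0,-0.0055,100,0,0,0.06,0,0,0,100,0,0,0.05,0,0,0,100,0,0,0,0,0,0,255,0,0,0,0,0,0,255,0,0,0,0,0,0,255,0,0,0,0,0,0,255,0,0,0,0,0,0],
  newtons=25,
)

```text
t: 5.05
tcp_pos: [0.5374, -0.1714, 0.0921]
ee_rot: [0.764, 0.646, -0.003, -0.005]
ft_force: [-26.1, 7.0, 16.4]
grip_width: 0.0116
gripper_force: 26.5
```

```bash
python3 - <<'E'
from h import *
o=env.get_obs(); print(o["grip_width"],o["gripper_force"],o["moment"].round(2)); go(inc(.021,-.061,.086),80.3); print(toinc(o["tcp_pos"]).round(4))
E
```

```text
0.01158066773974856 26.528483033180237 [ 0.92  4.2  -0.13]
at [ 0.5374 -0.1714  0.0921] yaw 80.42 tilt z [-0.011  0.003 -1.   ] F [-26.1   7.   16.4] shift [ 0.0019 -0.0002  0.0153] mm 6.0
turn rz 0.0007
[ 0.0211 -0.0618  0.0921]
```

Emit:
step_arm(
  series=[255,0,-0.004,-0.008,0,0,0,255,0,0,0,0,0,0,255,0,0,0,0,0,0],
)

```text
t: 5.42
tcp_pos: [0.537, -0.1718, 0.0941]
ee_rot: [0.764, 0.645, -0.002, -0.003]
ft_force: [-12.6, 0.4, -0.4]
grip_width: 0.0112
gripper_force: 25.4
```

Emit:
step_arm(
  series=[255,-0.0095,-0.003,-0.0175,0,0,0,255,-0.0095,0,-0.0175,0,0,0,255,-0.0135,0,-0.0145,0,0,0,255,-0.0135,0,-0.0145,0,0,0,255,0,0,0,0,0,0,255,0,0,0,0,0,0],
)

```text
t: 6.18
tcp_pos: [0.5339, -0.1895, 0.1203]
ee_rot: [0.764, 0.646, -0.001, -0.003]
ft_force: [-9.7, 3.3, 0.3]
grip_width: 0.0117
gripper_force: 25.3
```

Emit:
step_arm(
  series=[255,-0.017,-0.002,-0.0104,0,0,0,255,-0.017,-0.002,-0.0104,0,0,0,255,-0.019,0,-0.0057,0,0,0,255,-0.019,0,-0.0057,0,0,0,255,-0.02,0,-0.0007,0,0,0,255,-0.02,0,-0.0007,0,0,0,255,0,0,0,0,0,0],
)

```text
t: 7.05
tcp_pos: [0.5261, -0.234, 0.1348]
ee_rot: [0.764, 0.646, -0.001, -0.001]
ft_force: [-7.4, 4.2, 0.2]
grip_width: 0.0117
gripper_force: 24.6
```

Emit:
step_arm(
  series=[255,-0.02,0,0.004,0,0,0,255,-0.02,0,0.005,0,0,0,255,-0.004,0,0.001,0,0,0,255,0,0,0,0,0,0,255,0,0,0,0,0,0],
)

```text
t: 7.68
tcp_pos: [0.5232, -0.2511, 0.1309]
ee_rot: [0.764, 0.646, -0.001, -0.001]
ft_force: [-8.7, 3.9, 3.0]
grip_width: 0.0113
gripper_force: 24.3
```

```bash
python3 - <<'E'
from h import *
o=env.get_obs(); print(toinc(o["tcp_pos"]).round(4),o["ft_force"].round(1),o["moment"].round(2))
p,d=env.grab_frame("scene"); cv2.imwrite("pics/s3.png",cv2.resize(p[100:220,260:400,::-1],None,fx=5,fy=5,interpolation=cv2.INTER_CUBIC))
E
```

```text
[ 0.0205 -0.1427  0.1309] [-8.7  3.9  3. ] [0.82 1.1  0.02]
```

View pics/s3.png

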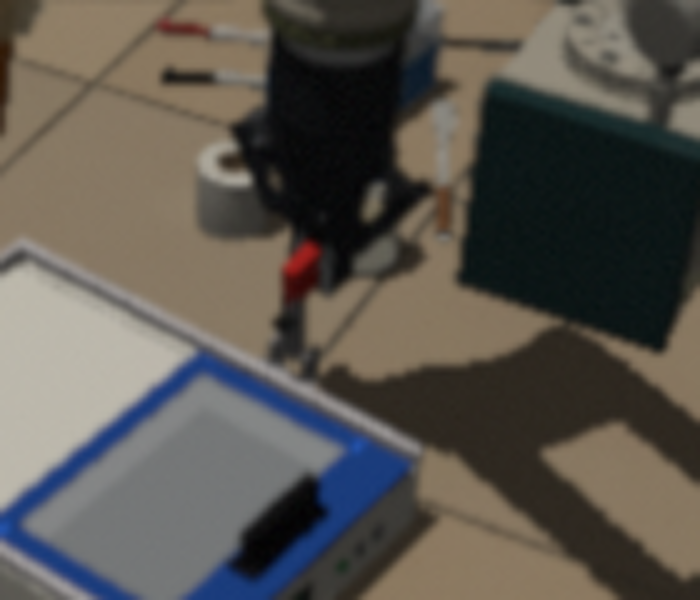

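The clamp is upright, with the red grip at crop (300,270) above its hinge. Releasing and moving over the handle.

Emit:
step_arm(
  series=[100,0,0,0,0,0,0,100,0,0,0,0,0,0,100,0,0,0,0,0,0,100,0,0,-0.12,0,0,0,100,0,0,-0.12,0,0,0,100,0,0,-0.05,0,0,0,100,0,0,0,0,0,0],
)

```text
t: 8.6
tcp_pos: [0.5253, -0.2521, 0.2483]
ee_rot: [0.764, 0.646, 0.001, 0.002]
ft_force: [-0.6, 0.3, -0.4]
grip_width: 0.0518
gripper_force: 0.0
```

```bash
python3 - <<'E'
from h import *
go(inc(-.060,0,.16),80.3); print(env.get_obs()["grip_width"])
E
```

```text
at [ 0.5253 -0.2521  0.2483] yaw 80.43 tilt z [ 0.003 -0.002 -1.   ] F [-0.6  0.3 -0.4] shift [ 0.359  -0.2067  0.2195] mm 187.0
turn rz 0.0007
0.051787575960929984
```

Emit:
step_arm(
  series=[100,0.12,-0.069,0,0,0,0.0007,100,0.12,-0.069,0,0,0,0,100,0.119,-0.0687,0,0,0,0,100,0,0,0.11,0,0,0,100,0,0,0.11,0,0,0,100,0,0,0.09,0,0,0,100,0,0,0,0,0,0],
)

```text
t: 9.48
tcp_pos: [0.4628, -0.0947, 0.1173]
ee_rot: [0.764, 0.645, -0.003, -0.004]
ft_force: [-0.7, 0.3, 0.2]
grip_width: 0.052
gripper_force: 0.0
```

```bash
python3 - <<'E'
from h import *
go(inc(-.060,0,.083),80.3)
p,d=env.grab_frame("scene"); env.grab_frame("top")
I=toinc(cloud("scene",d)); g=p.astype(int)
blk=(g.max(2)<40)&(abs(I[...,0]+.06)<.04)&(abs(I[...,1])<.06)&(I[...,2]>.062)&(I[...,2]<.092); print("blk",blk.sum(),np.percentile(I[blk],[3,50,97],axis=0).round(3))
cv2.imwrite("pics/s4.png",cv2.resize(p[140:240,260:380,::-1],None,fx=5,fy=5,interpolation=cv2.INTER_CUBIC))
E
```

```text
at [ 0.4628 -0.0947  0.1173] yaw 80.31 tilt z [-0.01   0.003 -1.   ] F [-0.7  0.3  0.2] shift [-0.0034  0.0142  0.0855] mm 34.0
turn rz 0.0001
blk 131 [[-0.068 -0.025  0.063]
 [-0.066  0.007  0.079]
 [-0.059  0.034  0.087]]
```

View pics/s4.png

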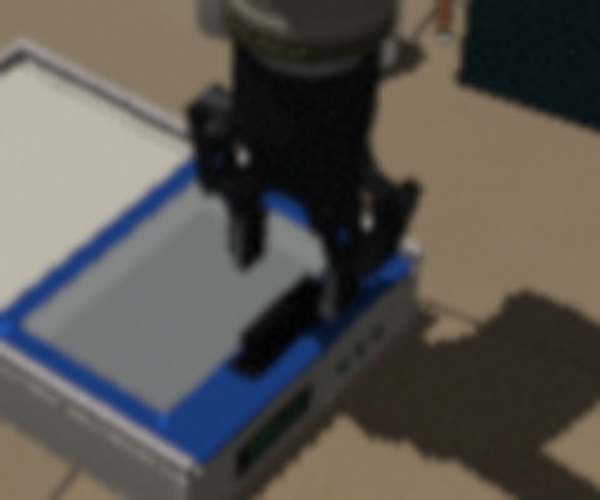

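The fingertips at (243,265) and (335,315) in the crop straddle the handle at (280,325). Lowering to pinch.

Emit:
step_arm(
  series=[100,-0.003,0.009,0.045,0,0,0,100,0,0,0.035,0,0,0,100,0,0,0,0,0,0,255,0,0,0,0,0,0,255,0,0,0,0,0,0,255,0,0,0,0,0,0,255,0,0,0,0,0,0],
  newtons=40,
)

```text
t: 10.45
tcp_pos: [0.4704, -0.0979, 0.0914]
ee_rot: [0.764, 0.645, 0.0, 0.0]
ft_force: [-3.9, 0.6, 6.0]
grip_width: 0.0102
gripper_force: 42.1
```

```bash
python3 - <<'E'
from h import *
go(inc(.09,0,.083),80.3);print(toinc(env.get_obs()["tcp_pos"]).round(4))
E
```

```text
at [ 0.4704 -0.0979  0.0914] yaw 80.3 tilt z [ 0. -0. -1.] F [-3.9  0.6  6. ] shift [0.0015 0.3684 0.0211] mm 147.0
turn rz 0.0
[-0.0574 -0.0006  0.0914]
```

Emit:
step_arm(
  series=[255,0,0.02,-0.004,0,0,0,255,0,0.04,0,0,0,0,255,0,0.05,0,0,0,0,255,0,0.05,0,0,0,0,255,0,0.05,0,0,0,0,255,0,0.05,0,0,0,0,255,0,0.05,0,0,0,0,255,0,0.02,0,0,0,0],
)

```text
t: 11.45
tcp_pos: [0.5995, -0.1202, 0.0914]
ee_rot: [0.764, 0.645, -0.001, -0.001]
ft_force: [-7.1, -0.4, 2.9]
grip_width: 0.0107
gripper_force: 41.7
```

```bash
python3 - <<'E'
from h import *
go(inc(.0926,0,.09),80.3);print(toinc(env.get_obs()["tcp_pos"]).round(4))
E
```

```text
at [ 0.5995 -0.1202  0.0914] yaw 80.31 tilt z [-0.004  0.    -1.   ] F [-7.1 -0.4  2.9] shift [0.0019 0.0473 0.0035] mm 18.0
turn rz 0.0
[ 0.0737 -0.0007  0.0914]
```

Emit:
step_arm(
  series=[255,0,0.02,0,0,0,0,255,0,0.02,0,0,0,0,255,0,0.006,0,0,0,0,255,0,0.004,0,0,0,0,255,0,0,0,0,0,0,255,0,0,0,0,0,0],
)

```text
t: 12.2
tcp_pos: [0.6164, -0.1231, 0.0914]
ee_rot: [0.764, 0.645, -0.003, -0.003]
ft_force: [-19.4, 1.7, 10.8]
grip_width: 0.0107
gripper_force: 42.7
```

```bash
python3 - <<'E'
from h import *
go(inc(.0926,0,.09),80.3);print(toinc(env.get_obs()["tcp_pos"]).round(4))
E
```

```text
at [ 0.6164 -0.1231  0.0914] yaw 80.3 tilt z [-0.009  0.001 -1.   ] F [-19.4   1.7  10.8] shift [0.002  0.0045 0.0035] mm 2.0
turn rz 0.0
[ 0.0908 -0.0008  0.0914]
```

Emit:
step_arm(
  series=[255,0,0.005,0,0,0,0,255,0,0,0,0,0,0,255,0,0,0,0,0,0],
)

```text
t: 12.58
tcp_pos: [0.6165, -0.1231, 0.0914]
ee_rot: [0.764, 0.645, -0.004, -0.005]
ft_force: [-29.6, 3.5, 18.8]
grip_width: 0.0109
gripper_force: 43.7
```

```bash
python3 - <<'E'
from h import *
print(toinc(env.get_obs()["tcp_pos"]).round(4))
E
```

```text
[ 0.091  -0.0008  0.0914]
```

Emit:
step_arm(
  series=[100,0,0,0,0,0,0,100,0,0,0,0,0,0,100,0,0,0,0,0,0,100,0,0,-0.1,0,0,0,0,0,0,-0.14,0,0,0,0,0,0,-0.14,0,0,0,0,0,0,-0.14,0,0,0,0,0,0,0,0,0,0],
)

```text
t: 13.58
tcp_pos: [0.6248, -0.1245, 0.3078]
ee_rot: [0.764, 0.645, 0.003, 0.005]
ft_force: [0.6, 0.2, -0.3]
grip_width: 0.0854
gripper_force: 0.0
```

```bash
cat >> h.py <<'E'
def reddish():
    p,d=env.grab_frame("top"); out=[]
    for r in env.silhouettes("dish","top"):
        v,u=np.nonzero(r["pixels"]); (cx,cy),ra=cv2.minEnclosingCircle(np.c_[u,v].astype(np.float32)); c=np.median(p[v,u],0)
        w=toplane("top",[cx,cy],.008)[0]; out.append(w); print("dish",round(r["score"],2),np.round([cx,cy,ra],1),w.round(4),c,"inc",toinc(w).round(3))
    return p,d
E
python3 - <<'E'
from h import *
p,d=reddish(); go([.463,.116,.15],80.3)
cv2.imwrite("pics/t2.png",cv2.resize(p[100:300,100:380,::-1],None,fx=2.8,fy=2.8,interpolation=cv2.INTER_CUBIC))
E
```

```text
dish 0.65 [228.8 237.3  11.1] [0.462  0.1136 0.008 ] [52. 33. 30.] inc [-0.101  0.206  0.008]
dish 0.62 [231.5 274.1  10.4] [0.3536 0.1032 0.008 ] [10. 33. 15.] inc [-0.206  0.178  0.008]
dish 0.61 [230.5 189.    9.2] [0.609 0.112 0.008] [49. 27. 25.] inc [0.044 0.23  0.008]
at [ 0.6226 -0.1239  0.3012] yaw 80.31 tilt z [ 0.002 -0.001 -1.   ] F [ 0.1 -0.4 -0.3] shift [ 0.5242 -0.4952  0.3766] mm 325.0
turn rz 0.0001
```

View pics/t2.png

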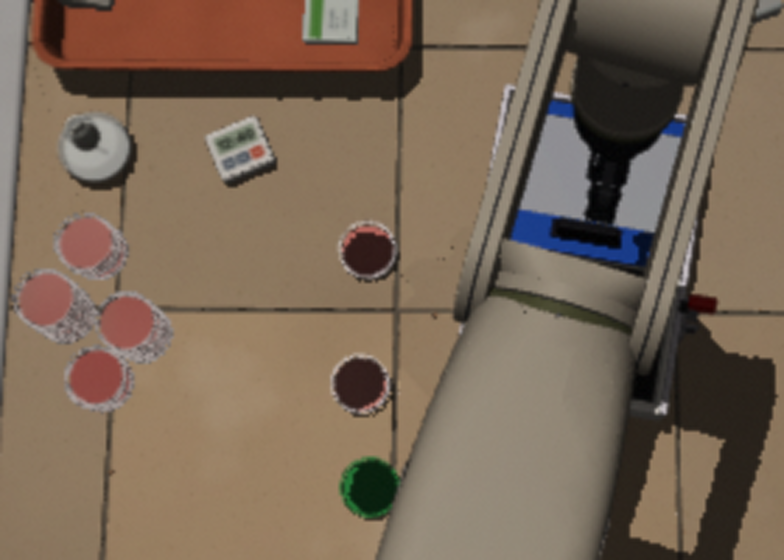

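The top view shows the cover back, the clamp up at crop (705,303), and the dishes unmoved at (360,384) and (367,250). Going above the near red dish.

Emit:
step_arm(
  series=[0,0.105,-0.099,0,0,0,0,0,0.105,-0.099,0,0,0,0,0,0.105,-0.099,0,0,0,0,0,0.105,-0.099,0,0,0,0,0,0.105,-0.099,0.1,0,0,0,0,0,0,0.14,0,0,0,0,0,0,0.14,0,0,0,0,0,0,0,0,0,0],
)

```text
t: 14.68
tcp_pos: [0.4606, 0.1108, 0.1462]
ee_rot: [0.764, 0.645, -0.005, -0.003]
ft_force: [-1.6, -0.2, 0.1]
grip_width: 0.085
gripper_force: 0.0
```

```bash
python3 - <<'E'
from h import *
p,d=env.grab_frame("scene"); go([.4625,.115,.03],80.3)
print(px("scene",[.4625,.115,.0]),px("scene",[.4625,.115,.015]))
for r in env.pinpoint("dish","scene"): uv=np.array(r["location"])*W; print(round(r["score"],2),uv.round(),toplane("scene",uv,0)[0].round(4))
cv2.imwrite("pics/s5.png",cv2.resize(p[210:330,210:350,::-1],None,fx=5,fy=5,interpolation=cv2.INTER_CUBIC))
E
```

```text
at [0.4633 0.111  0.15  ] yaw 80.31 tilt z [-0.007 -0.001 -1.   ] F [0.4 0.4 1. ] shift [ 0.0102 -0.0016  0.3   ] mm 120.0
turn rz 0.0001
[[279.41595369 273.38920708]] [[279.33815487 270.04233748]]
0.87 [235. 249.] [0.61   0.1064 0.    ]
0.75 [277. 274.] [ 0.4663  0.1195 -0.    ]
0.6 [316. 291.] [0.3541 0.1156 0.    ]
```

View pics/s5.png

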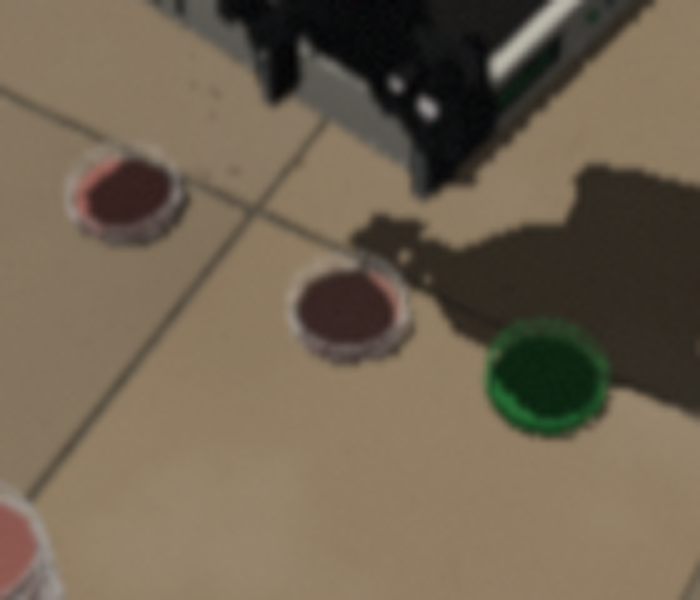

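The near dish is at crop (349,308), i.e. pixel (279.8,271.6), which matches the prediction. Descending to grasp it.

Emit:
step_arm(
  series=[0,0.0102,-0.0016,0.08,0,0,0,0,0,0,0.08,0,0,0,0,0,0,0.08,0,0,0,0,0,0,0.05,0,0,0,0,0,0,0.01,0,0,0,0,0,0,0,0,0,0,80,0,0,0,0,0,0,100,0,0,0,0,0,0],
  newtons=25,
)

```text
t: 15.78
tcp_pos: [0.4666, 0.1155, 0.0336]
ee_rot: [0.764, 0.645, 0.001, 0.0]
ft_force: [1.3, 0.3, -0.9]
grip_width: 0.0526
gripper_force: 0.0
```

Emit:
step_arm(
  series=[150,0,0,0,0,0,0,150,0,0,0,0,0,0,150,0,0,0,0,0,0],
)

```text
t: 16.15
tcp_pos: [0.4661, 0.1154, 0.0331]
ee_rot: [0.764, 0.645, 0.0, 0.0]
ft_force: [-1.7, 0.0, 5.8]
grip_width: 0.0354
gripper_force: 3.0
```

```bash
python3 - <<'E'
from h import *
o=env.get_obs(); print(o["tcp_pos"].round(4),o["ft_force"].round(1),o["grip_width"],o["gripper_force"])
E
```

```text
[0.4661 0.1154 0.0331] [-1.7  0.   5.8] 0.03544949638741849 2.992188174930561
```

The fingers closed above the lid, so the tips reach less far than I assumed. I'll open, re-check the dish and go lower.

Emit:
step_arm(
  series=[150,0,0,-0.03,0,0,0,0,0,0,-0.12,0,0,0,0,0,0,-0.12,0,0,0,0,0,0,0,0,0,0,0,0,0,0,0,0,0],
)

```text
t: 16.77
tcp_pos: [0.4658, 0.1154, 0.1407]
ee_rot: [0.764, 0.645, 0.0, 0.0]
ft_force: [-1.0, 0.3, -0.5]
grip_width: 0.0856
gripper_force: 0.0
```

```bash
python3 - <<'E'
from h import *
p,d=env.grab_frame("scene"); 
for r in env.silhouettes("dish","scene"):
    v,u=np.nonzero(r["pixels"]); (cx,cy),(a,b),_=cv2.fitEllipse(cv2.convexHull(np.c_[u,v].astype(np.float32))); print(round(r["score"],2),np.round([cx,cy,a,b],1),toplane("scene",[cx,cy],.0075)[0].round(4),np.median(p[v,u],0))
go([.4625,.115,.018],80.3)
E
```

```text
0.9 [278.2 272.1  19.7  24.3] [0.4645 0.1175 0.0075] [68.5 54.5 49.5]
0.81 [234.1 248.9  17.2  22.6] [0.609  0.1115 0.0075] [76.5 59.5 55. ]
at [0.4648 0.1153 0.1392] yaw 80.31 tilt z [-0.002 -0.    -1.   ] F [-0.   0.  -0.4] shift [-0.0014 -0.0048  0.303 ] mm 121.0
turn rz 0.0001
```

Emit:
step_arm(
  series=[0,0.002,-0.003,0.1,0,0,0,0,0,0,0.1,0,0,0,0,0,0,0.06,0,0,0,0,0,0,0.03,0,0,0,0,0,0,0.013,0,0,0,0,0,0,0,0,0,0],
)

```text
t: 17.62
tcp_pos: [0.465, 0.1164, 0.0196]
ee_rot: [0.764, 0.645, 0.0, 0.0]
ft_force: [0.7, 0.0, -0.2]
grip_width: 0.0852
gripper_force: 0.0
```

Emit:
step_arm(
  series=[80,0,0,0,0,0,0,90,0,0,0,0,0,0,110,0,0,0,0,0,0,110,0,0,0,0,0,0,110,0,0,0,0,0,0],
)

```text
t: 18.25
tcp_pos: [0.4657, 0.1165, 0.0206]
ee_rot: [0.764, 0.645, 0.001, 0.001]
ft_force: [-1.3, -0.2, 6.7]
grip_width: 0.0606
gripper_force: 26.3
```

Emit:
step_arm(
  series=[110,0,0,-0.02,0,0,0,110,0,0,-0.06,0,0,0,110,0,0,-0.1,0,0,0,110,0,0,-0.1,0,0,0,110,0,0,-0.07,0,0,0,110,0,0,0,0,0,0],
  newtons=30,
)

```text
t: 19.0
tcp_pos: [0.4667, 0.1167, 0.1627]
ee_rot: [0.764, 0.645, 0.003, 0.002]
ft_force: [-0.3, 1.1, -0.9]
grip_width: 0.0604
gripper_force: 32.6
```

```bash
python3 - <<'E'
from h import *
print(inc(0,.045,0)); go(inc(0,.045,.0345),80.3); o=env.get_obs(); print(o["grip_width"],o["gripper_force"])
E
```

```text
[ 0.53458202 -0.06264334  0.        ]
at [0.4667 0.1167 0.1627] yaw 80.31 tilt z [ 0.006  0.001 -1.   ] F [-0.3  1.1 -0.9] shift [-0.414   0.2408  0.3211] mm 230.0
turn rz 0.0001
0.06044740012945984 32.59633004665375
```

Emit:
step_arm(
  series=[110,-0.07,0.04,0,0,0,0,110,-0.09,0.052,0,0,0,0,110,-0.1,0.058,0,0,0,0,110,-0.09,0.052,0,0,0,0,110,-0.064,0.037,0,0,0,0,110,0,0,0,0,0,0,110,0,0,0.08,0,0,0,110,0,0,0,0,0,0],
)

```text
t: 20.0
tcp_pos: [0.5281, -0.0616, 0.1238]
ee_rot: [0.764, 0.645, -0.002, -0.003]
ft_force: [-0.8, -0.8, -0.4]
grip_width: 0.0602
gripper_force: 32.7
```

```bash
python3 - <<'E'
from h import *
go(inc(0,.045,.0345),80.3); o=env.get_obs(); print(o["grip_width"],o["gripper_force"])
p,d=env.grab_frame("scene"); cv2.imwrite("pics/s6.png",cv2.resize(p[140:280,210:360,::-1],None,fx=4,fy=4,interpolation=cv2.INTER_CUBIC))
E
```

```text
at [ 0.5281 -0.0616  0.1238] yaw 80.33 tilt z [-0.007  0.002 -1.   ] F [-0.8 -0.8 -0.4] shift [-0.      0.0179  0.2232] mm 89.0
turn rz 0.0002
0.060210742608205955 32.71185636520386
```

View pics/s6.png

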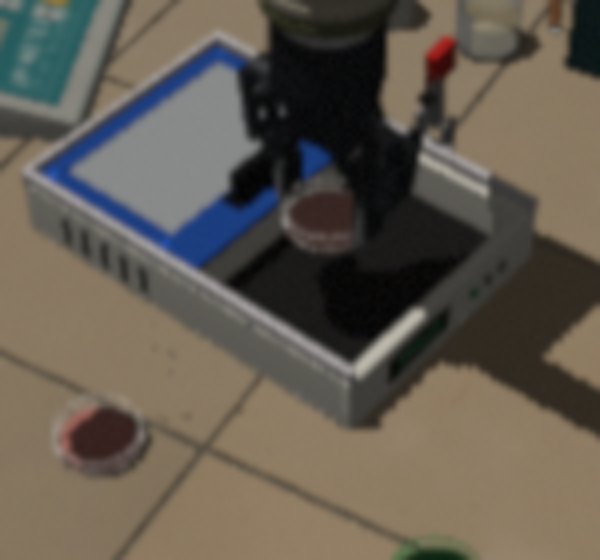

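The dish is held flat at crop (325,215) above the open well, and the clamp is up at (438,80). Lowering it.

Emit:
step_arm(
  series=[110,0,0.0165,0.04,0,0,0,110,0,0,0.06,0,0,0,110,0,0,0.06,0,0,0,110,0,0,0.04,0,0,0,110,0,0,0.02,0,0,0,110,0,0,0,0,0,0],
)

```text
t: 20.8
tcp_pos: [0.5376, -0.064, 0.0391]
ee_rot: [0.764, 0.645, -0.0, -0.0]
ft_force: [0.0, 0.0, -0.2]
grip_width: 0.0601
gripper_force: 32.7
```

```bash
python3 - <<'E'
from h import *
go(inc(0,.045,.033),80.3); o=env.get_obs(); print(o["grip_width"],o["gripper_force"],toinc(o["tcp_pos"]).round(4))
E
```

```text
at [ 0.5376 -0.064   0.0391] yaw 80.31 tilt z [-0.  0. -1.] F [ 0.   0.  -0.2] shift [ 0.002  -0.0079  0.0153] mm 6.0
turn rz 0.0001
0.06013469737905661 32.7121639251709 [0.0032 0.0442 0.0391]
```

Emit:
step_arm(
  series=[110,0,-0.004,0.008,0,0,0,110,0,0,0.007,0,0,0,110,0,0,0.003,0,0,0,110,0,0,0,0,0,0],
)

```text
t: 21.3
tcp_pos: [0.5362, -0.0639, 0.0327]
ee_rot: [0.764, 0.645, 0.0, 0.0]
ft_force: [-2.7, 0.1, 4.2]
grip_width: 0.06
gripper_force: 33.1
```

Emit:
step_arm(
  series=[50,0,0,0,0,0,0,40,0,0,0,0,0,0,40,0,0,0,0,0,0,40,0,0,-0.04,0,0,0,40,0,0,-0.1,0,0,0,40,0,0,-0.14,0,0,0,0,0,0,-0.1,0,0,0,0,0,0,0,0,0,0],
)

```text
t: 22.3
tcp_pos: [0.539, -0.0644, 0.1903]
ee_rot: [0.764, 0.645, 0.003, 0.004]
ft_force: [-0.2, 0.9, -0.1]
grip_width: 0.0854
gripper_force: 0.0
```

```bash
python3 - <<'E'
from h import *
p,d=env.grab_frame("scene"); 
for r in env.silhouettes("dish","scene"):
    v,u=np.nonzero(r["pixels"]); (cx,cy),(a,b),_=cv2.fitEllipse(cv2.convexHull(np.c_[u,v].astype(np.float32))); w=toplane("scene",[cx,cy],.0075)[0]; w2=toplane("scene",[cx,cy],.02)[0]; print(round(r["score"],2),np.round([cx,cy,a,b],1),w.round(4),np.median(p[v,u],0),"in well",toinc(w2).round(3))
reddish()
go([.6085,.112,.15],80.3)
E
```

```text
0.85 [288.7 215.5  15.2  20.3] [ 0.5409 -0.0726  0.0075] [62.5 49.  45. ] in well [0.    0.045 0.02 ]
0.82 [234.1 248.6  18.5  22.8] [0.6095 0.1105 0.0075] [79.  62.5 57.5] in well [0.037 0.235 0.02 ]
0.77 [318.4 285.4  22.1  24.1] [0.3549 0.1024 0.0075] [19. 45. 23.] in well [-0.209  0.185  0.02 ]
dish 0.88 [231.  189.6   9.7] [0.6071 0.1104 0.008 ] [50. 28. 26.] inc [0.042 0.228 0.008]
dish 0.59 [231.2 274.   10.2] [0.354  0.1039 0.008 ] [11. 33. 15.] inc [-0.206  0.179  0.008]
at [ 0.5352 -0.0636  0.183 ] yaw 80.31 tilt z [-0.002  0.    -1.   ] F [0.3 0.2 0.2] shift [0.4636 0.107  0.0823] mm 193.0
turn rz 0.0
```

Dish one is in the well at incubator (0, 45 mm). On to the second.

Emit:
step_arm(
  series=[0,0.11,0.026,0,0,0,0,0,0.12,0.028,0,0,0,0,0,0.12,0.028,0,0,0,0,0,0.11,0.025,0.04,0,0,0,0,0,0,0.1,0,0,0,0,0,0,0,0,0,0],
  newtons=25,
)

```text
t: 23.25
tcp_pos: [0.6051, 0.1105, 0.1223]
ee_rot: [0.764, 0.645, -0.005, -0.003]
ft_force: [-0.8, -0.5, 0.9]
grip_width: 0.0853
gripper_force: 0.0
```

```bash
python3 - <<'E'
from h import *
p,d=env.grab_frame("scene"); 
for r in env.silhouettes("dish","scene"):
    v,u=np.nonzero(r["pixels"]); (cx,cy),(a,b),_=cv2.fitEllipse(cv2.convexHull(np.c_[u,v].astype(np.float32))); w=toplane("scene",[cx,cy],.0075)[0]; print(round(r["score"],2),np.round([cx,cy,a,b],1),w.round(4),np.median(p[v,u],0))
go([.6088,.1112,.0195],80.3)
E
```

```text
0.69 [234.  249.2  18.1  22.3] [0.6085 0.1127 0.0075] [77. 63. 58.]
0.61 [318.2 285.4  21.8  23.3] [0.3553 0.1026 0.0075] [18. 44. 21.]
0.6 [289.2 215.6  15.2  19.6] [ 0.5394 -0.073   0.0075] [66. 52. 48.]
at [0.6082 0.1099 0.1273] yaw 80.29 tilt z [-0.003 -0.    -1.   ] F [ 0.8 -0.6  0.1] shift [0.0036 0.0016 0.2695] mm 107.0
turn rz -0.0001
```

Emit:
step_arm(
  series=[0,0.005,0.001,0.09,0,0,0,0,0,0,0.09,0,0,0,0,0,0,0.05,0,0,0,0,0,0,0.03,0,0,0,0,0,0,0.0095,0,0,0,0,0,0,0,0,0,0],
)

```text
t: 24.1
tcp_pos: [0.6107, 0.1123, 0.0213]
ee_rot: [0.764, 0.645, 0.001, 0.0]
ft_force: [-0.4, -0.2, 0.2]
grip_width: 0.0852
gripper_force: 0.0
```

Emit:
step_arm(
  series=[80,0,0,0,0,0,0,90,0,0,0,0,0,0,110,0,0,0,0,0,0,110,0,0,0,0,0,0,110,0,0,0,0,0,0],
)

```text
t: 24.72
tcp_pos: [0.6108, 0.1124, 0.0217]
ee_rot: [0.764, 0.645, 0.001, 0.001]
ft_force: [-2.0, -0.8, 6.3]
grip_width: 0.0604
gripper_force: 26.6
```

Emit:
step_arm(
  series=[110,0,0,-0.02,0,0,0,110,0,0,-0.06,0,0,0,110,0,0,-0.1,0,0,0,110,0,0,-0.1,0,0,0,110,0,0,-0.07,0,0,0,110,0,0,0,0,0,0],
  newtons=30,
)

```text
t: 25.48
tcp_pos: [0.6119, 0.1125, 0.1642]
ee_rot: [0.764, 0.645, 0.003, 0.002]
ft_force: [0.7, 0.4, -0.1]
grip_width: 0.0601
gripper_force: 32.5
```

```bash
python3 - <<'E'
from h import *
go(inc(0,-.03,.0337),80.3); o=env.get_obs(); print(o["grip_width"],o["gripper_force"])
E
```

```text
at [0.6119 0.1125 0.1642] yaw 80.31 tilt z [ 0.006  0.001 -1.   ] F [ 0.7  0.4 -0.1] shift [-0.6523 -0.1189  0.3243] mm 295.0
turn rz 0.0001
0.06006039490396945 32.49316871166229
```

Emit:
step_arm(
  series=[110,-0.08,-0.015,0,0,0,0,110,-0.11,-0.02,0,0,0,0,110,-0.12,-0.022,0,0,0,0,110,-0.12,-0.022,0,0,0,0,110,-0.12,-0.022,0,0,0,0,110,-0.1,-0.018,0,0,0,0,110,0,0,0.06,0,0,0,110,0,0,0,0,0,0],
)

```text
t: 26.48
tcp_pos: [0.5168, -0.1356, 0.1331]
ee_rot: [0.765, 0.644, -0.001, -0.003]
ft_force: [-0.4, 0.3, -0.3]
grip_width: 0.0599
gripper_force: 32.6
```

Emit:
step_arm(
  series=[110,0,0,0,0,0,0],
)

```text
t: 26.6
tcp_pos: [0.519, -0.1355, 0.136]
ee_rot: [0.764, 0.645, -0.0, -0.001]
ft_force: [-0.2, -0.0, -0.1]
grip_width: 0.0602
gripper_force: 32.6
```

```bash
python3 - <<'E'
from h import *
go(inc(0,-.03,.0337),80.3); o=env.get_obs(); print(o["grip_width"],o["gripper_force"])
E
```

```text
at [ 0.519  -0.1355  0.136 ] yaw 80.34 tilt z [-0.001  0.    -1.   ] F [-0.2 -0.  -0.1] shift [-0.0015  0.008   0.2559] mm 102.0
turn rz 0.0002
0.06018519736079243 32.56356954574585
```

Emit:
step_arm(
  series=[110,-0.001,0.005,0.08,0,0,0,110,0,0,0.08,0,0,0,110,0,0,0.05,0,0,0,110,0,0,0.02,0,0,0,110,0,0,0.01,0,0,0,110,0,0,0.007,0,0,0,110,0,0,0.005,0,0,0,110,0,0,0,0,0,0],
)

```text
t: 27.6
tcp_pos: [0.5213, -0.1368, 0.0359]
ee_rot: [0.764, 0.645, 0.0, 0.0]
ft_force: [-0.8, 0.4, 1.0]
grip_width: 0.06
gripper_force: 32.6
```

Emit:
step_arm(
  series=[110,0,0,0.003,0,0,0,110,0,0,0,0,0,0],
)

```text
t: 27.85
tcp_pos: [0.5211, -0.1367, 0.0343]
ee_rot: [0.764, 0.645, -0.0, -0.0]
ft_force: [0.7, 0.0, -0.3]
grip_width: 0.0596
gripper_force: 32.6
```

Emit:
step_arm(
  series=[110,0,0,0.003,0,0,0,110,0,0,0,0,0,0,50,0,0,0,0,0,0,40,0,0,0,0,0,0,40,0,0,0,0,0,0,40,0,0,-0.04,0,0,0,40,0,0,-0.1,0,0,0,40,0,0,-0.14,0,0,0],
)

```text
t: 28.85
tcp_pos: [0.52, -0.1363, 0.1458]
ee_rot: [0.764, 0.645, -0.001, -0.001]
ft_force: [0.2, -0.6, 0.5]
grip_width: 0.0722
gripper_force: 0.0
```

Emit:
step_arm(
  series=[100,0,0,-0.14,0,0,0,100,0,0,-0.05,0,0,0,100,0,0,0,0,0,0],
)

```text
t: 29.22
tcp_pos: [0.5222, -0.1371, 0.2236]
ee_rot: [0.764, 0.645, 0.001, 0.002]
ft_force: [-0.3, 0.3, -0.8]
grip_width: 0.052
gripper_force: 0.0
```

```bash
python3 - <<'E'
from h import *
p,d=env.grab_frame("scene"); 
for r in env.silhouettes("dish","scene"):
    v,u=np.nonzero(r["pixels"]); (cx,cy),(a,b),_=cv2.fitEllipse(cv2.convexHull(np.c_[u,v].astype(np.float32))); w=toplane("scene",[cx,cy],.02)[0]; print(round(r["score"],2),np.round([cx,cy,a,b],1),np.median(p[v,u],0),"inc",toinc(w).round(3))
cv2.imwrite("pics/s7.png",cv2.resize(p[120:340,120:400,::-1],None,fx=2.8,fy=2.8,interpolation=cv2.INTER_CUBIC))
go(inc(.0905,0,.16),80.3)
E
```

```text
0.87 [318.2 286.3  20.5  24.2] [15. 40. 19.] inc [-0.21   0.187  0.02 ]
0.58 [305.4 202.3  14.   17.1] [62. 44. 42.] inc [-0.004 -0.029  0.02 ]
0.57 [295.2 223.5  13.1  18.4] [63. 48. 46.] inc [-0.034  0.058  0.02 ]
at [ 0.5204 -0.1365  0.2197] yaw 80.31 tilt z [-0.002  0.001 -1.   ] F [-0.7  0.2 -0.1] shift [0.0753 0.2304 0.1487] mm 113.0
turn rz 0.0
```

View pics/s7.png

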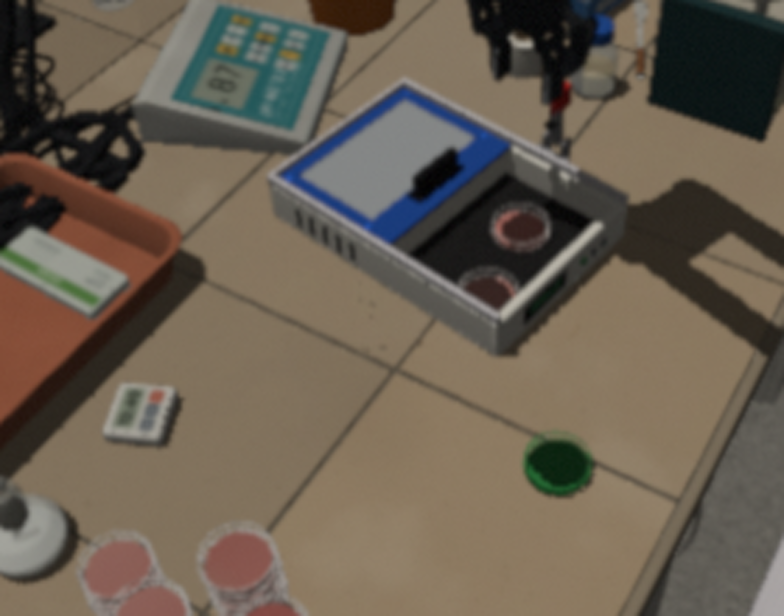

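Both red dishes lie flat in the well at crop (521,228) and (488,290). The first was nudged towards the front wall. No loose red dish is left on the bench. Now I'll close the cover.

Emit:
step_arm(
  series=[100,0.025,0.077,0,0,0,0,100,0.025,0.077,0,0,0,0,100,0.025,0.077,0,0,0,0,100,0,0,0.1,0,0,0,100,0,0,0.1,0,0,0,100,0,0,0.04,0,0,0,100,0,0,0,0,0,0,100,0,0,0,0,0,0],
  newtons=40,
)

```text
t: 30.32
tcp_pos: [0.6181, -0.123, 0.1267]
ee_rot: [0.764, 0.645, 0.001, 0.001]
ft_force: [-0.1, 0.1, 0.5]
grip_width: 0.0516
gripper_force: 0.0
```

```bash
python3 - <<'E'
from h import *
go(inc(.0908,0,.0925),80.3)
E
```

```text
at [ 0.6181 -0.123   0.1267] yaw 80.3 tilt z [ 0.002 -0.001 -1.   ] F [-0.1  0.1  0.5] shift [ 0.0011 -0.0045  0.0856] mm 34.0
turn rz 0.0
```

Emit:
step_arm(
  series=[100,0.001,-0.003,0.045,0,0,0,100,0,0,0.04,0,0,0,100,0,0,0,0,0,0,255,0,0,0,0,0,0,255,0,0,0,0,0,0,255,0,0,0,0,0,0,255,0,0,0,0,0,0],
)

```text
t: 31.2
tcp_pos: [0.6162, -0.1222, 0.092]
ee_rot: [0.764, 0.645, 0.0, 0.0]
ft_force: [-4.5, 0.1, 6.5]
grip_width: 0.0107
gripper_force: 41.6
```

Emit:
step_arm(
  series=[255,0,-0.02,0,0,0,0,255,0,-0.04,0,0,0,0,255,0,-0.05,0,0,0,0,255,0,-0.05,0,0,0,0,255,0,-0.05,0,0,0,0,255,0,-0.05,0,0,0,0,255,0,-0.05,0,0,0,0,255,0,-0.02,0,0,0,0],
)

```text
t: 32.2
tcp_pos: [0.487, -0.0999, 0.092]
ee_rot: [0.764, 0.645, 0.002, 0.002]
ft_force: [7.2, 0.4, -2.5]
grip_width: 0.0109
gripper_force: 40.7
```

```bash
python3 - <<'E'
from h import *
o=env.get_obs(); print(toinc(o["tcp_pos"]).round(4),o["ft_force"].round(1),o["grip_width"],o["gripper_force"])
E
```

```text
[-0.0406  0.0003  0.092 ] [ 7.2  0.4 -2.5] 0.010940029833974333 40.67530274391174
```

Emit:
step_arm(
  series=[255,0,-0.02,0,0,0,0,255,0,-0.02,0,0,0,0,255,0,-0.008,0,0,0,0,255,0,-0.006,0,0,0,0,255,0,0,0,0,0,0,255,0,0,0,0,0,0],
)

```text
t: 32.95
tcp_pos: [0.4681, -0.0967, 0.0921]
ee_rot: [0.764, 0.645, 0.003, 0.003]
ft_force: [17.2, -0.3, -12.1]
grip_width: 0.0107
gripper_force: 39.9
```

```bash
python3 - <<'E'
from h import *
o=env.get_obs(); print(toinc(o["tcp_pos"]).round(4),o["ft_force"].round(1),o["grip_width"],o["gripper_force"])
E
```

```text
[-0.0598  0.0003  0.0921] [ 17.2  -0.3 -12.1] 0.010663374631931797 39.85204339027405
```

Emit:
step_arm(
  series=[255,0,-0.005,0,0,0,0,255,0,0,0,0,0,0,100,0,0,0,0,0,0,100,0,0,0,0,0,0,100,0,0,0,0,0,0,100,0,0,-0.1,0,0,0,100,0,0,-0.14,0,0,0,100,0,0,-0.14,0,0,0],
)

```text
t: 33.95
tcp_pos: [0.4622, -0.0958, 0.2445]
ee_rot: [0.764, 0.645, -0.0, -0.0]
ft_force: [1.5, -0.3, -0.1]
grip_width: 0.0521
gripper_force: 0.0
```

```bash
python3 - <<'E'
from h import *
# clamp raised: grip TCP spot at release was inc(.0205,-.1427,.1309)
p,d=env.grab_frame("scene"); g=p.astype(int); I=toinc(cloud("scene",d))
red=(g[...,0]>100)&(g[...,1]<60)&(g[...,2]<60)&(abs(I[...,0])<.08)&(abs(I[...,1]+.13)<.05); print("red",red.sum(),I[red].min(0).round(3),I[red].max(0).round(3))
blk=(g.max(2)<40)&(abs(I[...,0]+.06)<.04)&(abs(I[...,1])<.06)&(I[...,2]>.062)&(I[...,2]<.09); print("blk",np.percentile(I[blk],[3,50,97],axis=0).round(3))
go(inc(.0205,-.1427,.20),80.3)
E
```

```text
red 19 [ 0.014 -0.134  0.142] [ 0.022 -0.109  0.148]
blk [[-0.068 -0.026  0.062]
 [-0.066  0.007  0.078]
 [-0.059  0.034  0.087]]
at [ 0.4655 -0.0968  0.2536] yaw 80.31 tilt z [ 0.01  -0.003 -1.   ] F [ 2.4 -0.6  7.6] shift [-0.3557  0.2057  0.1368] mm 173.0
turn rz 0.0
```

The handle is back at its original spot, so the cover is shut. Re-gripping the clamp at the pose where I released it.

Emit:
step_arm(
  series=[100,-0.118,0.068,0,0,0,0,100,-0.118,0.068,0,0,0,0,100,-0.118,0.068,0,0,0,0,100,0,0,0,0,0,0,100,0,0,0.1,0,0,0,100,0,0,0.1,0,0,0,100,0,0,0,0,0,0,100,0,0,0,0,0,0],
  newtons=25,
)

```text
t: 35.0
tcp_pos: [0.5199, -0.2491, 0.1648]
ee_rot: [0.764, 0.645, 0.0, 0.001]
ft_force: [0.2, 0.1, -0.1]
grip_width: 0.0514
gripper_force: 0.0
```

```bash
python3 - <<'E'
from h import *
go(inc(.0205,-.142,.132),80.3)
E
```

```text
at [ 0.5199 -0.2491  0.1648] yaw 80.34 tilt z [ 0.001 -0.001 -1.   ] F [ 0.2  0.1 -0.1] shift [-0.0019  0.0088  0.082 ] mm 32.0
turn rz 0.0002
```

Emit:
step_arm(
  series=[100,-0.002,0.007,0.045,0,0,0,100,0,0,0.036,0,0,0,100,0,0,0,0,0,0,255,0,0,0,0,0,0,255,0,0,0,0,0,0,255,0,0,0,0,0,0,255,0,0,0,0,0,0],
)

```text
t: 35.88
tcp_pos: [0.5228, -0.2508, 0.1314]
ee_rot: [0.764, 0.645, 0.0, 0.001]
ft_force: [4.8, -0.7, -1.0]
grip_width: 0.0113
gripper_force: 25.7
```

```bash
python3 - <<'E'
from h import *
o=env.get_obs(); print(toinc(o["tcp_pos"]).round(4),o["ft_force"].round(1),o["grip_width"],o["gripper_force"])
E
```

```text
[ 0.0201 -0.1424  0.1314] [ 4.8 -0.7 -1. ] 0.011322708407562852 25.714538991451263
```

Emit:
step_arm(
  series=[255,0.02,0,-0.005,0,0,0,255,0.02,0,-0.004,0,0,0,255,0.02,0,0.0007,0,0,0,255,0.02,0,0.0007,0,0,0,255,0.019,0,0.0057,0,0,0,255,0.019,0,0.0057,0,0,0,255,0,0,0,0,0,0,255,0,0,0,0,0,0],
)

```text
t: 36.88
tcp_pos: [0.5308, -0.2048, 0.13]
ee_rot: [0.764, 0.645, 0.0, 0.001]
ft_force: [4.0, -2.5, -0.1]
grip_width: 0.0111
gripper_force: 27.4
```

Emit:
step_arm(
  series=[255,0.017,0,0.0104,0,0,0,255,0.017,0,0.0104,0,0,0,255,0.0135,0,0.0145,0,0,0,255,0.0135,0,0.0145,0,0,0,255,0.0095,0,0.0175,0,0,0,255,0.0095,0,0.016,0,0,0,255,0,0,0,0,0,0,255,0,0,0,0,0,0],
)

```text
t: 37.88
tcp_pos: [0.5363, -0.1727, 0.0964]
ee_rot: [0.764, 0.645, 0.0, 0.001]
ft_force: [5.9, -1.9, -0.2]
grip_width: 0.0113
gripper_force: 29.9
```

```bash
python3 - <<'E'
from h import *
o=env.get_obs(); print(toinc(o["tcp_pos"]).round(4),o["ft_force"].round(1),o["grip_width"],o["gripper_force"])
E
```

```text
[ 0.0202 -0.0632  0.0964] [ 5.9 -1.9 -0.2] 0.011348255348706955 29.93482142686844
```

Emit:
step_arm(
  series=[255,0.001,0,0.006,0,0,0,255,0,0,0.004,0,0,0,255,0,0,0,0,0,0],
)

```text
t: 38.25
tcp_pos: [0.5366, -0.1719, 0.0936]
ee_rot: [0.764, 0.645, 0.001, 0.001]
ft_force: [0.5, 1.9, 10.3]
grip_width: 0.0112
gripper_force: 31.5
```

Emit:
step_arm(
  series=[100,0,0,0,0,0,0,100,0,0,0,0,0,0,100,0,0,0,0,0,0,100,0,0,-0.1,0,0,0,100,0,0,-0.05,0,0,0,255,0,0,0,0,0,0,255,0,0,0,0,0,0,255,0,0,0,0,0,0],
)

```text
t: 39.25
tcp_pos: [0.5345, -0.1716, 0.1502]
ee_rot: [0.764, 0.645, -0.001, -0.001]
ft_force: [-0.1, -1.0, -0.9]
grip_width: -0.0001
gripper_force: 0.0
```

Emit:
step_arm(
  series=[255,0.01,0,0.03,0,0,0,255,0,0,0.02,0,0,0,255,0,0,0.01,0,0,0,255,0,0,0,0,0,0,255,0,0,0,0,0,0],
)

```text
t: 39.88
tcp_pos: [0.5363, -0.1682, 0.1282]
ee_rot: [0.764, 0.645, 0.0, 0.0]
ft_force: [-0.2, 0.7, 0.3]
grip_width: 0.0003
gripper_force: 0.0
```

Emit:
step_arm(
  series=[255,0,0,0.01,0,0,0,255,0,0,0.01,0,0,0,255,0,0,0.008,0,0,0,255,0,0,0,0,0,0,255,0,0,0,0,0,0],
)

```text
t: 40.5
tcp_pos: [0.5361, -0.1681, 0.1167]
ee_rot: [0.764, 0.645, 0.0, 0.0]
ft_force: [0.5, 0.1, 1.5]
grip_width: 0.0002
gripper_force: 0.0
```

Emit:
step_arm(
  series=[255,0,0,0.005,0,0,0,255,0,0,0.005,0,0,0,255,0,0,0,0,0,0,255,0,0,0,0,0,0],
)

```text
t: 41.0
tcp_pos: [0.5362, -0.1681, 0.113]
ee_rot: [0.764, 0.645, 0.0, 0.0]
ft_force: [-0.6, 0.6, 3.3]
grip_width: -0.0001
gripper_force: 1.9
```

Emit:
step_arm(
  series=[255,0,0,0.006,0,0,0,255,0,0,0.004,0,0,0,255,0,0,0,0,0,0,255,0,0,0,0,0,0],
)

```text
t: 41.5
tcp_pos: [0.5367, -0.1681, 0.1123]
ee_rot: [0.764, 0.645, 0.0, 0.001]
ft_force: [-13.5, 6.6, 29.8]
grip_width: -0.0003
gripper_force: 14.7
```

That is a firm stop, so the clamp is fully down. Retreating and checking.

Emit:
step_arm(
  series=[255,0,0,-0.02,0,0,0,255,0,0,-0.1,0,0,0,255,0,0,-0.14,0,0,0,255,0,0,-0.14,0,0,0,255,0,0,-0.1,0,0,0,255,-0.12,-0.1,0,0,0,0,255,-0.1,-0.1,0,0,0,0,255,0,0,0,0,0,0],
)

```text
t: 42.5
tcp_pos: [0.4401, -0.2434, 0.3086]
ee_rot: [0.766, 0.643, -0.0, 0.0]
ft_force: [0.8, -0.3, -0.4]
grip_width: 0.0001
gripper_force: 0.0
```

```bash
python3 - <<'E'
from h import *
p,d=env.grab_frame("scene"); g=p.astype(int); I=toinc(cloud("scene",d))
red=(g[...,0]>100)&(g[...,1]<50)&(g[...,2]<60)&(abs(I[...,0])<.08)&(abs(I[...,1])<.12); print("red",red.sum(),I[red].min(0).round(3),I[red].max(0).round(3))
blk=(g.max(2)<40)&(abs(I[...,0]+.06)<.04)&(abs(I[...,1])<.06)&(I[...,2]>.062)&(I[...,2]<.09); print("blk",np.percentile(I[blk],[3,50,97],axis=0).round(3))
for n in ("blue_cap_bottle","lab_timer","sealing_film_roll"):
    r=env.pinpoint(n,"scene"); print(n,[(np.array(x["location"])*W).round() for x in r[:1]])
cv2.imwrite("pics/s8.png",cv2.resize(p[120:340,120:400,::-1],None,fx=2.8,fy=2.8,interpolation=cv2.INTER_CUBIC))
E
```

```text
red 15 [ 0.013 -0.07   0.093] [ 0.023 -0.049  0.097]
blk [[-0.068 -0.023  0.063]
 [-0.066  0.007  0.08 ]
 [-0.059  0.033  0.087]]
blue_cap_bottle [array([334., 150.])]
lab_timer [array([170., 270.])]
sealing_film_roll [array([317., 167.])]
```

View pics/s8.png

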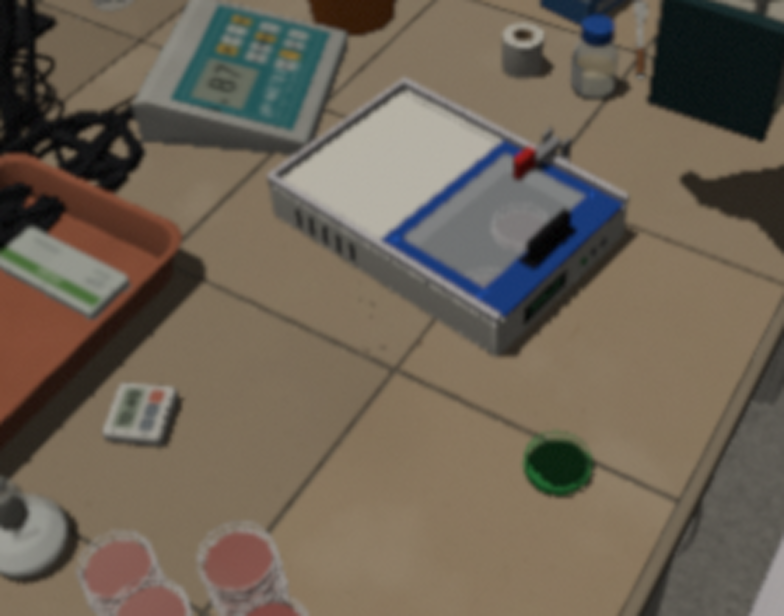

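The cover is shut, with a dish visible through it at crop (518,225). The clamp is down at (525,160), level with its starting pose, and the bystanders have not moved. Handing in.

```bash
python3 - <<'E'
from cell import env
print(env.hand_in())
E
```

```text
the job is handed in; nothing more can be done
None
```

Job handed in at about 43 s: both loose red dishes lie flat in the incubator, the cover is fully shut and the clamp fully down on it; the stacks, bottle, timer, film roll and green dish were left where they stood.

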